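# Hook the instrument bracket into the slotted uprights and lock it

### The job

Draw the steel bracket out from under the low shelf, stand it on the open bench and let go of it. Then take it afresh, hook both its claws into the upper slots of the two uprights, and press it down until it is fully home and the spring latch has snapped out over it. Let go, and leave the meter and the cup where they are.

Things in the scene. Friction and masses are not known exactly. Their poses are not given: they have to be found in the camera images.
- bracket: Loose bare-steel bracket, 0.34-0.5 kg, about 176 x 90 x 90 mm. Origin: rear face of its back plate, mid-width, at the underside; x = the way the claws point, z up. It stands stably on its underside on the bench. In its frame (mm): back plate x -6..0, y -45..45, z 0..90; arm, see bracket_arm. Starts tail-first under the shelf, only the claw end sticking out.
- bracket_pad (a point): Centre of the bracket's thumb pad, (-26, 0, 83) mm in the bracket's frame, axes as the bracket. Pad 40 (x) by 30 (y) by 14 mm, on an 18 mm wide rib. Grasp it across y to draw the bracket out; its flat top, 7 mm above this point, is where to press. The back plate is as high as its top.
- bracket_arm (a point): Point half-way up the bracket's arm, (-100, 0, 20) mm in the bracket's frame, axes as the bracket. The arm is a bar 18 mm wide (y), z 0..40 mm, clear to grasp from above from x = -46 to -148 mm. Holding it here keeps a gripper clear of the uprights.
- bracket_claws (a point): Midway between the two claws, on the rear face of the back plate, level with the undersides of the claws' necks: (0, 0, 70) mm in the bracket's frame, axes as the bracket. Claws at y = -30 and 30 mm, each 7 mm wide: neck z 70..78 mm out to x = 11, then a lip (x 6..11) turned down to z = 46. Between them a lug with a cross pin, radius 4, 16 mm long, at x = 12, z = 62.
- bracket_tail (a point): Middle of the bracket's tail end, (-160, 0, 20) mm in the bracket's frame. A cross rail is there: x -160..-148, y -45..45, 12 mm high with upturned ends 26 mm high.
- stand: Fixed stand, two slotted uprights on a base plate (x -35..125, 170 mm wide, 8 mm thick). Origin on the bench under the uprights' front face, midway between them; x = the way the claws go in, z up. Uprights at y = -30 and 30 mm, each 30 wide, front plate 4 mm thick (x 0..4), top z = 206: too close and high for a gripper's body to hold the bracket by its claw end while hooking.
- slots (a point): On the stand's front face, midway, level with the lower ends of the upper slots: (0, 0, 130) mm in the stand's frame, axes as the stand. Upper slots 12 wide, z 130..170 mm (the lower ones, z 55..95, are not used). Claws enter along x with bracket_claws 24..32 mm above this point; lowered 9 to 14 mm the lips are hooked and the pin rests on the latch; home = bracket_claws at this point.
- latch (a joint): Spring latch between the uprights, 0 = out (rest, and locking), grows to 0.012 m as it is pushed back along the stand's x. Spring 4 N at rest plus 0.4 N per mm. As the bracket is pressed down its pin pushes the sloped latch back about 6 mm; the latch springs out above the pin when the bracket is home. Takes about 5 to 15 N down on the thumb pad.
- shelf: Fixed low shelf, 180 deep (x), 260 mm wide (y). Origin on the bench under its centre; open front faces its own -x. Board z 60..75 mm; a 22 mm square leg in each corner, 214 mm clear between; a carton on its rear half (x 10..80 mm) reaches z = 130 mm.
- shelf_edge (a point): Middle of the lower front edge of the shelf board, (-90, 0, 60) mm in the shelf's frame, axes as the shelf: -x points out to the open bench.
- meter_center (a point): Centre of a bystander: grey handheld meter box, 134 x 94 x 56 mm, loose on the bench.
- jar_center (a point): Centre of a bystander: white open cup, 80 mm wide, 70 mm high, loose on the bench.

How it is judged:
By the outcome, as a careful person would: the job done as asked, in the order asked, and still so for the second after the job is handed in, with the robot touching nothing.
It also fails if it takes over 69 s, if anything falls off the work surface, if the arm or the gripper's body presses on something with over 40 N, if the wrist force passes 120 N, or if a joint passes its speed limit or range.

### The arm

A 6-joint arm with a two-finger parallel gripper is mounted at the origin on the work surface. World frame = base frame: x ahead of the robot, y to its left, z up, the work surface at z = 0. Lengths are in mm, angles in rad, forces in N, time in s.
With the tool pointing down it reaches from about 400 to 825 mm from the base axis. Payload 7 kg.
Tool frame: the origin (TCP) lies at the very end of the fingers, on their centre line; the grasp point (between the pads) lies 19 mm behind it; z points along the fingers, y is the direction in which the jaws open and shut (so a half turn about z gives the same grasp; the last joint's range is limited). The gripper opens to 88 mm and grips with 3 to 60 N. Pads are 19 mm wide; open, the fingers measure 130 mm over their backs; the gripper's body (78 mm by 193 mm) begins 47 mm behind the grasp point.
Start: joints at [-0.853, 0.359, 0.012, 0, -1.224, -0.288], TCP at [281.237, -613.597, 226.561] pointing down, gripper open.
Joint ranges: [-3.07, 3.07], [-1.43, 2.12], [-1.02, 1.25], [-3.03, 1.67], [-3.05, -0], [-3.03, 3.03]. Speed limits (rad/s): [2.39, 2.39, 3.01, 3.14, 3.14, 3.14].

### API

Orientations are given as a unit quaternion [x, y, z, w].
In Python, from plant import bot gives the robot as it stands. Calls block until the motion is done:
- bot.move_ptp(position, orientation): joint-space move of the TCP to a pose.
- bot.line_to(position, velocity=150, ori=None): straight line of the TCP; ori=None keeps the orientation; velocity is the mean speed in mm/s.
- bot.move_joints(angles): joint-space move.
- bot.move_gripper(opening, force=None): finger opening in mm; force is the grip in N (None keeps the last); returns when the fingers have stopped.
- bot.pause(seconds).
- bot.solve_ik(position, orientation): joint angles nearest the present ones, or None.
- bot.read_state(): the state.
- bot.camera(name): name is "side" or "top"; returns the picture (480x640x3 uint8, red, green, blue); there is no depth.
- bot.get_calibration(name): a dict with "fx", "fy", "cx", "cy" (pixels), "distortion" ([k1, k2, p1, p2, k3] as OpenCV has them; the pictures are not rectified), "view" (4x4, takes a point from world to camera coordinates). Camera axes: x right, y up, looking along -z (the intrinsics and any distortion apply to the point x, -y, -z); pixel columns grow to the right and rows downward; lengths in mm; the calibration is good to about 2 mm. A picture is of the moment at which its call begins. get_calibration takes no time and is no camera call.
A pose or a line that the arm cannot do raises bot.Unreachable and nothing moves.
- bot.close_job(): hands the job in, once; it reports no verdict.
The state is a dict: "t": time; "joint_pos": joint angles; "qvel": joint speeds; "tau": joint torques, N m; "tcp_pos": TCP position; "eef_rot": TCP orientation; "contact_force": force on the tool from outside, world axes, zero at the start; "moment": the same for the moment, N m; "width": finger opening in mm.
Only numpy, scipy, OpenCV 4.12 (cv2) and the standard library are available. Lean on these libraries where they do the work, as an engineer would, in place of code of your own. Each camera call takes 0.05 s, during which the arm holds its last target.

## Working session

There is one attempt and no reset: what is moved stays moved. The work goes in short steps, each a Python script; the robot and the scene stay as the last script left them, time stands still between calls to the robot, and variables do not carry over. Pictures are saved under pics/ and viewed, and the job is handed in when it is done.

```bash
mkdir -p pics; ls
python3 - <<'E'
from plant import bot
import cv2
for n in("side","top"):
    im=bot.camera(n); cv2.imwrite(f"pics/{n}0.png",im[:,:,::-1])
    print(n,bot.get_calibration(n))
print(bot.read_state())
E
```

```text
pics
side {'fx': 575.8819258193764, 'fy': 575.8819258193764, 'cx': 311.25459109022455, 'cy': 240.13338640477892, 'distortion': array([0.0656747, 0.       , 0.       , 0.       , 0.       ]), 'view': array([[-7.01489983e-01, -7.12543234e-01,  1.39263584e-02,
         3.81773926e+02],
       [ 4.95220062e-01, -4.73299350e-01,  7.28522350e-01,
        -3.83258288e+02],
       [-5.12512335e-01,  5.17947743e-01,  6.84880458e-01,
        -1.27730546e+03],
       [ 0.00000000e+00,  0.00000000e+00,  0.00000000e+00,
         1.00000000e+00]])}
top {'fx': 452.65978092763294, 'fy': 452.65978092763294, 'cx': 323.07176326151097, 'cy': 239.3433499076931, 'distortion': array([-0.09966135,  0.        ,  0.        ,  0.        ,  0.        ]), 'view': array([[ 1.58988686e-02, -9.99867880e-01, -3.38347973e-03,
        -2.56735377e+01],
       [ 9.90480557e-01,  1.52866756e-02,  1.36801253e-01,
        -5.56378159e+02],
       [-1.36731457e-01, -5.52625603e-03,  9.90592736e-01,
        -9.37900001e+02],
       [ 0.00000000e+00,  0.00000000e+00,  0.00000000e+00,
         1.00000000e+00]])}
{'t': 0.1, 'joint_pos': array([-8.52918382e-01,  3.59345298e-01,  1.11828074e-02, -2.96557125e-04,
       -1.22412348e+00, -2.88115770e-01]), 'qvel': array([-1.26733262e-03, -1.50524354e-03,  8.78089464e-06,  1.23509084e-03,
        1.37391414e-03,  3.76139705e-04]), 'tau': array([ 6.18360718e-04, -5.84162486e+01,  2.93752670e+01,  7.01551527e+00,
        1.01989068e-02, -3.63406184e-05]), 'tcp_pos': array([ 281.04688598, -613.2372465 ,  225.71319256]), 'eef_rot': array([-2.13181867e-01,  9.77012240e-01,  7.19775466e-04, -2.36891460e-04]), 'contact_force': array([0.73390809, 0.02593184, 0.13052181]), 'moment': array([-0.00966688, -0.01580064, -0.01620206]), 'width': 87.66761652120128}
```

View pics/side0.png

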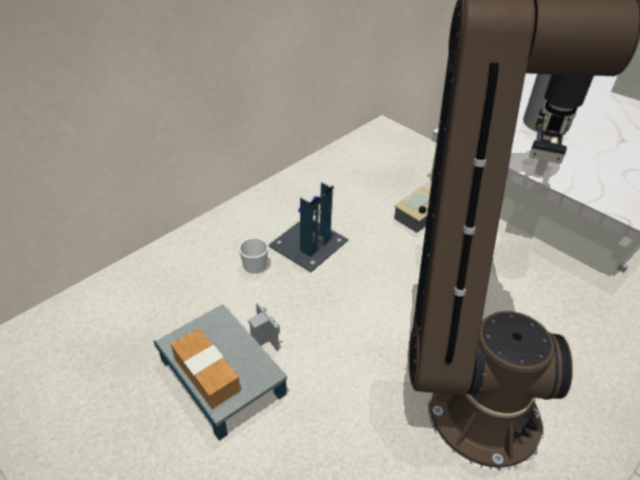

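View pics/top0.png

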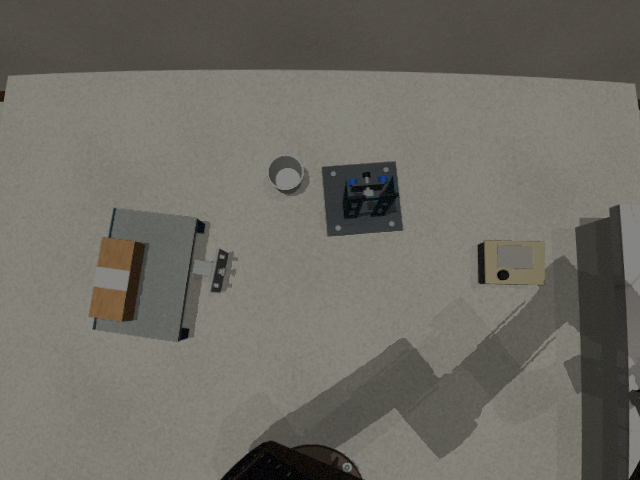

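The side view shows the shelf at about (220,365) with the bracket's claw end at (265,325), the stand at (310,235), the cup at (254,256) and the meter at (415,208). The top view shows the bracket at (218,270), the stand at (362,198), the cup at (286,175) and the meter at (512,262). I'll crop in on both.

```bash
cat > h.py <<'E'
import numpy as np, cv2
from plant import bot
def proj(n,P):
    c=bot.get_calibration(n); P=np.atleast_2d(np.array(P,float))
    V=c['view']; p=P@V[:3,:3].T+V[:3,3]; p=p*[1,-1,-1]
    K=np.array([[c['fx'],0,c['cx']],[0,c['fy'],c['cy']],[0,0,1]])
    return cv2.projectPoints(p,np.zeros(3),np.zeros(3),K,c['distortion'])[0][:,0]
def ray(n,uv):
    c=bot.get_calibration(n);V=c['view']
    K=np.array([[c['fx'],0,c['cx']],[0,c['fy'],c['cy']],[0,0,1]])
    q=cv2.undistortPoints(np.array(uv,float).reshape(-1,1,2),K,c['distortion'])[:,0]
    d=np.c_[q[:,0],-q[:,1],-np.ones(len(q))]@V[:3,:3]
    o=-V[:3,:3].T@V[:3,3]
    return o,d/np.linalg.norm(d,axis=1)[:,None]
def onz(n,uv,z):
    o,d=ray(n,uv); return o+d*((z-o[2])/d[:,2])[:,None]
def tri(a,b):  # side uv, top uv
    o1,d1=ray('side',[a]);o2,d2=ray('top',[b]);d1=d1[0];d2=d2[0]
    s=np.linalg.lstsq(np.c_[d1,-d2],o2-o1,rcond=None)[0]
    p=o1+s[0]*d1;q=o2+s[1]*d2
    return (p+q)/2,np.linalg.norm(p-q)
def crop(im,x0,y0,x1,y1,k,f,rgb=True):
    c=cv2.resize(im[y0:y1,x0:x1],None,fx=k,fy=k,interpolation=cv2.INTER_CUBIC)[:,:,::-1].copy()
    for x in range((x0+9)//10*10,x1,10):
        cv2.line(c,((x-x0)*k,0),((x-x0)*k,6 if x%50 else 14),(0,0,255),1)
        if x%20==0: cv2.putText(c,str(x),((x-x0)*k+2,24),0,.4,(0,0,255),1)
    for y in range((y0+9)//10*10,y1,10):
        cv2.line(c,(0,(y-y0)*k),(6,(y-y0)*k),(0,0,255),1)
        if y%20==0: cv2.putText(c,str(y),(8,(y-y0)*k+4),0,.4,(0,0,255),1)
    cv2.imwrite(f,c)
E
python3 - <<'E'
from h import *
t=cv2.imread('pics/top0.png')[:,:,::-1]; s=cv2.imread('pics/side0.png')[:,:,::-1]
crop(t,85,200,245,350,5,'pics/t1.png'); crop(t,310,140,430,240,6,'pics/t2.png')
crop(s,150,290,300,440,4,'pics/s1.png'); crop(s,230,170,360,280,6,'pics/s2.png')
E
```

```text
(no output)
```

View pics/t1.png

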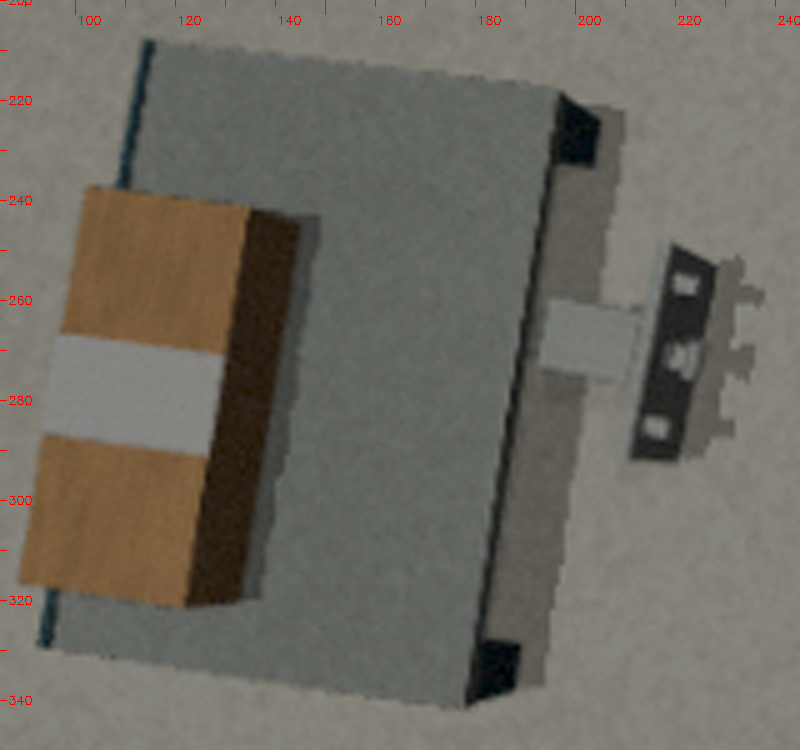

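View pics/t2.png

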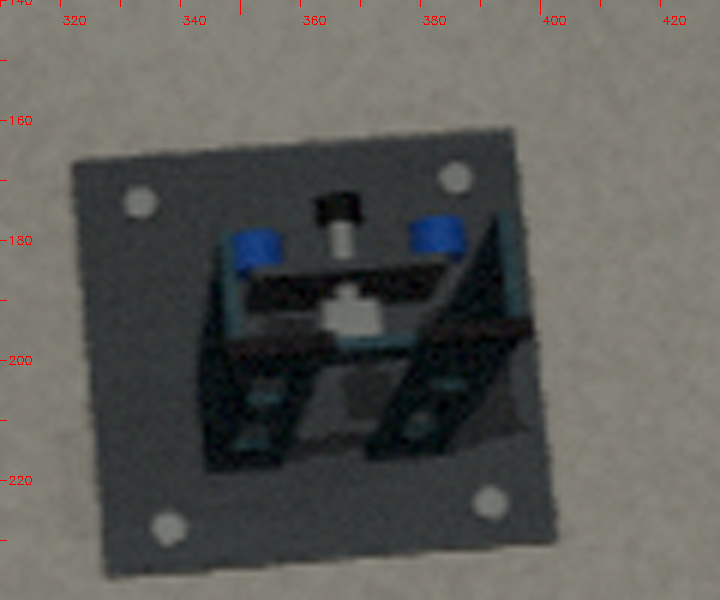

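View pics/s1.png

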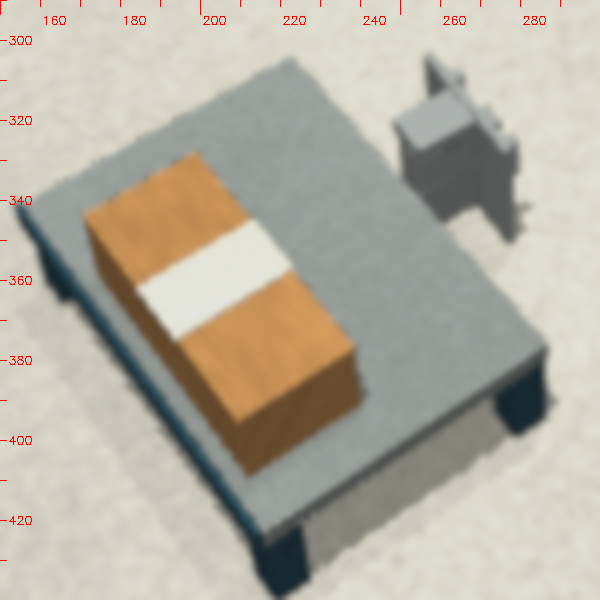

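View pics/s2.png

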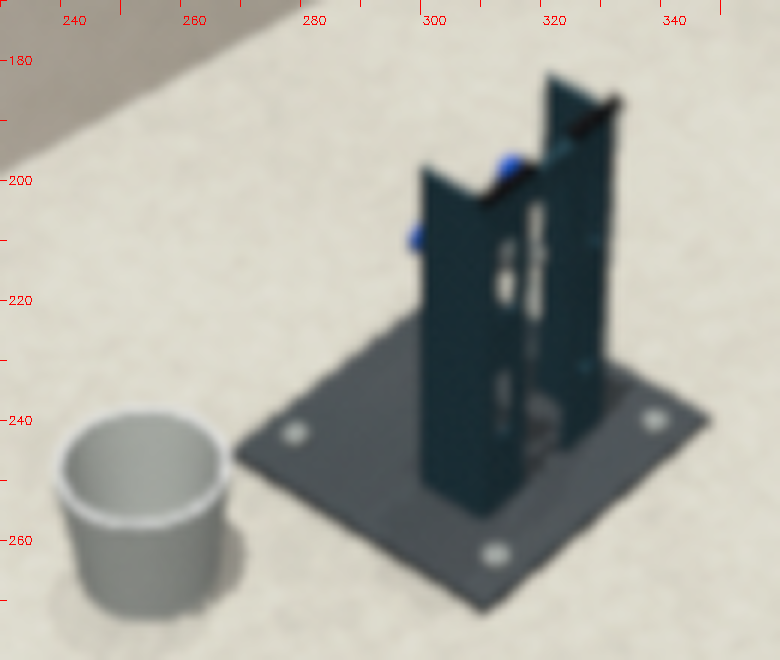

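The crops resolve these features:
- Stand base-plate corners in the top view: (322,167), (395,161), (402,230), (328,236).
- Bracket pad top: (193,260) to (210,276).
- Bracket rear face: top edge from (219.5,249) to (211.5,292), bottom edge from (228.5,253) to (220.5,292).

Run:
```python
from h import *
np.set_printoptions(suppress=True,precision=1)
c=onz('top',[(322.3,166.8),(395.2,161.3),(402.5,230.5),(328.1,236.2)],8)
print('base',c, [np.linalg.norm(c[i]-c[(i+1)%4]) for i in range(4)])
xa=(c[0]+c[1]-c[2]-c[3])/2; yaw=np.arctan2(xa[1],xa[0]); ya=(c[0]+c[3]-c[1]-c[2]); print('yaw',np.degrees(yaw),np.degrees(np.arctan2(ya[1],ya[0]))-90)
ctr=c.mean(0); print('stand origin',ctr-45*np.array([np.cos(yaw),np.sin(yaw),0]))
print('side base',onz('side',[(310.3,272),(269,245.5),(348,240)],8))
o=ctr-45*np.array([np.cos(yaw),np.sin(yaw),0]);o[2]=0
R=lambda a:np.array([[np.cos(a),-np.sin(a),0],[np.sin(a),np.cos(a),0],[0,0,1]])
S=lambda p:o+np.array(p)@R(yaw).T
print('screen top edges top/side',proj('top',S([(0,45,206),(0,-45,206),(0,45,8),(0,-45,8)])),proj('side',S([(0,45,206),(0,-45,206),(0,45,8)])))
print('br top edge',onz('top',[(219.5,249),(211.5,292)],90),'bottom',onz('top',[(228.3,253.5),(220.5,292)],0))
pad=onz('top',[(193,260),(194.5-3,273.5),(207.5,276),(210.5,261)],90);print('pad',pad)
print('pad pixel side',onz('side',[(247,321),(252.5,327),(258.5,313)],90))
print('plate side', onz('side',[(253.5,303.5),(275.5,326.5)],90),onz('side',[(275,350.5)],0))
sh=onz('top',[(194.5,218),(177,341),(111,208),(92,329.5)],75);print('shelf',sh)
```

```text
base [[ 727.8  -12.4    8. ]
 [ 743.8 -179.     8. ]
 [ 583.6 -194.     8. ]
 [ 568.1  -27.9    8. ]] [np.float64(167.442996829807), np.float64(160.918315510562), np.float64(166.85307882134083), np.float64(160.43737936889815)]
yaw 5.4358709271134735 5.398579632704539
stand origin [ 611.  -107.6    8. ]
side base [[ 567.8  -19.4    8. ]
 [ 724.1   -7.4    8. ]
 [ 583.4 -187.8    8. ]]
screen top edges top/side [[348.6 199.6]
 [398.  195.8]
 [344.  219.4]
 [383.9 216.2]] [[312.7 202.4]
 [334.5 186. ]
 [311.6 257. ]]
br top edge [[526.3 194.5  90. ]
 [438.4 207.   90. ]] bottom [[526.6 195.4   0. ]
 [440.4 209.3   0. ]]
pad [[502.8 248.4  90. ]
 [475.1 250.   90. ]
 [470.7 216.7  90. ]
 [501.4 211.9  90. ]]
pad pixel side [[502.8 252.4  90. ]
 [480.5 254.5  90. ]
 [502.4 217.6  90. ]]
plate side [[532.9 207.1  90. ]
 [444.8 215.5  90. ]] [[446.1 219.3   0. ]]
shelf [[592.9 254.5  75. ]
 [337.1 278.3  75. ]
 [612.6 439.5  75. ]
 [354.3 462.   75. ]]
```

```bash
cat >> h.py <<'E'
from scipy.spatial.transform import Rotation as Rot
np.set_printoptions(suppress=True,precision=2)
def dq(by_deg):  # tool down, jaw axis y at by_deg in world
    a=np.radians(by_deg); y=np.array([np.cos(a),np.sin(a),0]); z=np.array([0,0,-1.]); x=np.cross(y,z)
    return Rot.from_matrix(np.c_[x,y,z]).as_quat()
def st(m=''):
    s=bot.read_state(); print(m,'t',round(s['t'],2),'tcp',s['tcp_pos'],'F',s['contact_force'],'w',round(s['width'],1))
    return s
E
python3 - <<'E'
from h import *
for b in(-8.5,171.5):
    print(b,bot.solve_ik([487,230,150],dq(b)))
for b in(95.4,-84.6):
    print(b,bot.solve_ik([511,-117,150],dq(b)))
bot.move_ptp([487,230,170],dq(-8.5)); st()
cv2.imwrite('pics/side1.png',bot.camera('side')[:,:,::-1]);cv2.imwrite('pics/top1.png',bot.camera('top')[:,:,::-1])
print(proj('side',[[487,230,170]]),proj('top',[[487,230,170]]))
E
```

```text
-8.5 [ 0.81  0.2  -0.4   0.   -0.97  2.19]
171.5 [ 0.81  0.2  -0.4   0.   -0.97 -0.95]
95.4 [ 0.15  0.18 -0.43  0.   -0.97 -1.63]
-84.6 [ 0.15  0.18 -0.43  0.   -0.97  1.52]
 t 3.15 tcp [487.25 229.61 170.02] F [ 0.35 -0.49  0.54] w 87.3
[[257.06 296.88]] [[189.97 264.65]]
```

Run:
```python
from h import *
s=cv2.imread('pics/side1.png')[:,:,::-1];t=cv2.imread('pics/top1.png')[:,:,::-1]
crop(s,200,230,320,350,5,'pics/s3.png');crop(t,130,200,260,320,5,'pics/t3.png')
```

```text
(no output)
```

View pics/s3.png

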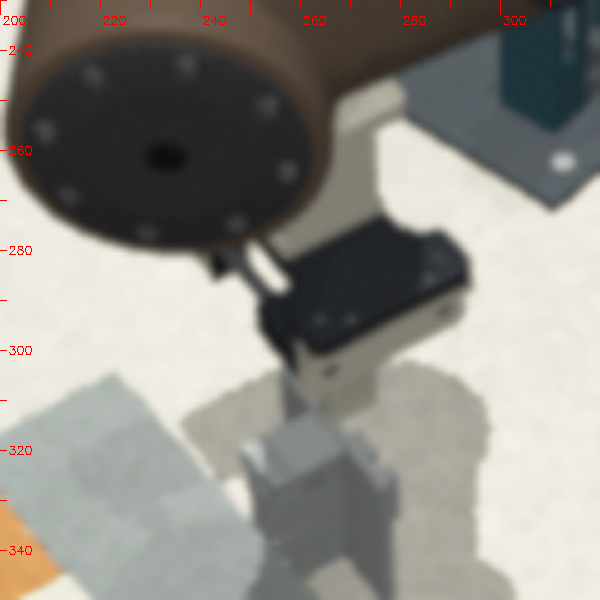

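View pics/t3.png

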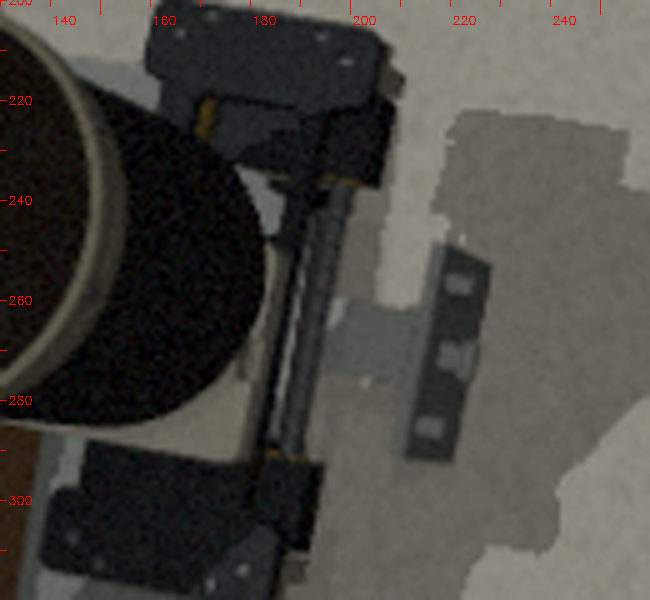

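The side view shows the open gripper straight above the pad (pad about (263,318)). In the top view the jaw axis runs parallel to the plate. I'm descending and gripping now.

Run:
```python
from h import *
bot.line_to([487,230,66],100); st('down')
bot.move_gripper(20,30); s=st('grip')
cv2.imwrite('pics/side2.png',bot.camera('side')[:,:,::-1]);cv2.imwrite('pics/top2.png',bot.camera('top')[:,:,::-1])
s=cv2.imread('pics/side2.png')[:,:,::-1];t=cv2.imread('pics/top2.png')[:,:,::-1]
crop(s,200,230,320,380,5,'pics/s4.png');crop(t,130,200,260,320,5,'pics/t4.png')
```

```text
down t 4.44 tcp [487.38 230.33  66.6 ] F [-0.02 -0.77  0.22] w 87.8
grip t 5.39 tcp [487.08 230.05  66.03] F [-0.09 -0.76 -0.32] w 30.0
```

View pics/s4.png

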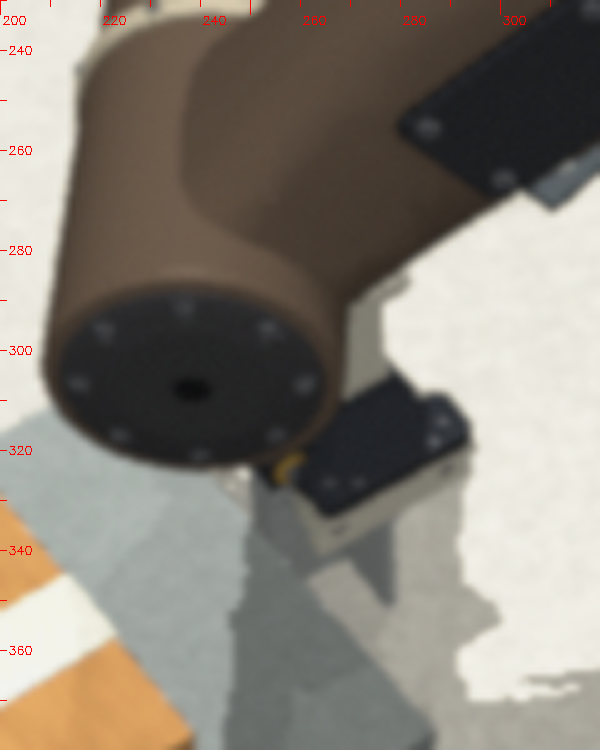

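View pics/t4.png

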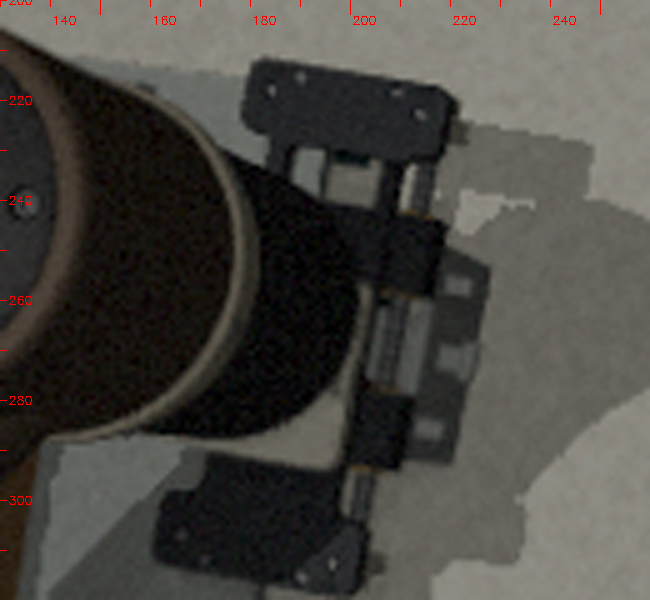

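Width 30.0 matches the pad's 30 mm, and the plate is unmoved in the top view ((219,249) to (211,292)). Next I'll draw it out along its own axis.

Run:
```python
from h import *
bot.line_to([482.7,200.3,66],60); st('30mm')
bot.line_to([458.2,37,66],80); st('out'); 
bot.move_gripper(60); st('rel'); bot.line_to([458.2,37,200],150)
bot.move_ptp([600,180,300],dq(-8.5)); st()
cv2.imwrite('pics/side3.png',bot.camera('side')[:,:,::-1]);cv2.imwrite('pics/top3.png',bot.camera('top')[:,:,::-1])
```

```text
30mm t 6.14 tcp [482.19 199.02  65.99] F [-1.1  -3.94  3.91] w 29.8
out t 8.36 tcp [458.22  37.01  65.98] F [ 1.09 -0.61 -0.13] w 29.9
rel t 9.09 tcp [458.2  37.   66. ] F [-0.78  0.04 -0.01] w 60.1
 t 11.03 tcp [599.09 179.38 298.6 ] F [-0.12 -1.52 -0.8 ] w 59.9
```

View pics/top3.png

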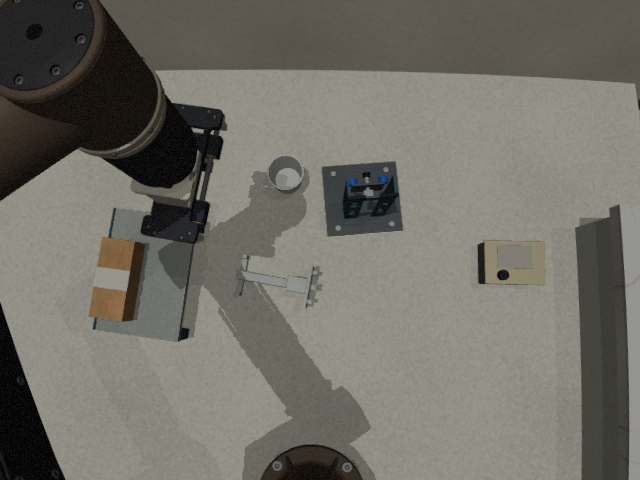

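View pics/side3.png

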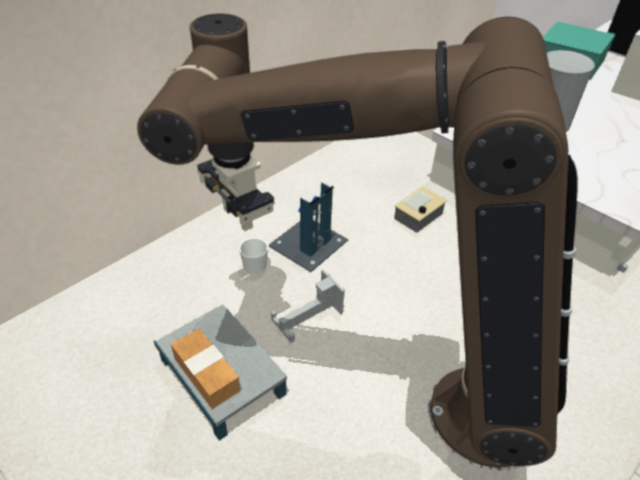

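The bracket stands free on the bench in the top view, with its plate near (312,287) and its tail rail near (241,277). Both views agree, and the cup and meter are unmoved.

Run:
```python
from h import *
s=cv2.imread('pics/side3.png')[:,:,::-1];t=cv2.imread('pics/top3.png')[:,:,::-1]
crop(s,260,260,355,350,8,'pics/s5.png');crop(t,230,245,330,315,8,'pics/t5.png')
```

```text
(no output)
```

View pics/t5.png

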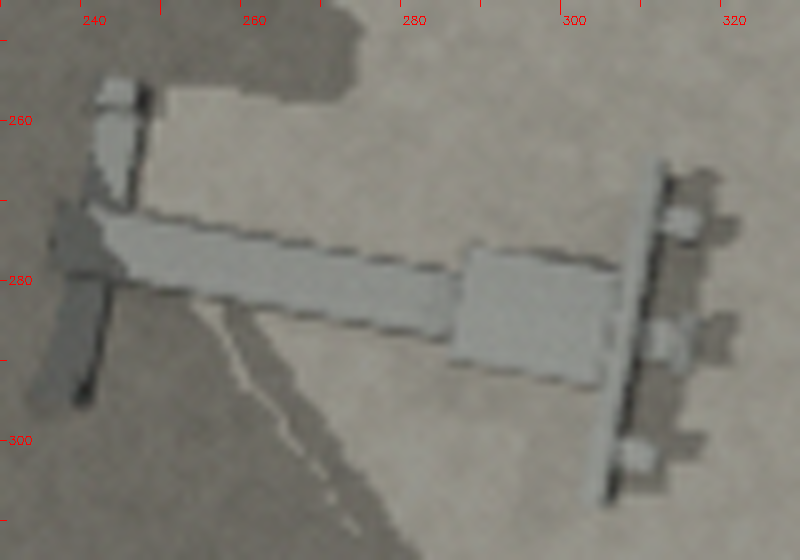

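View pics/s5.png

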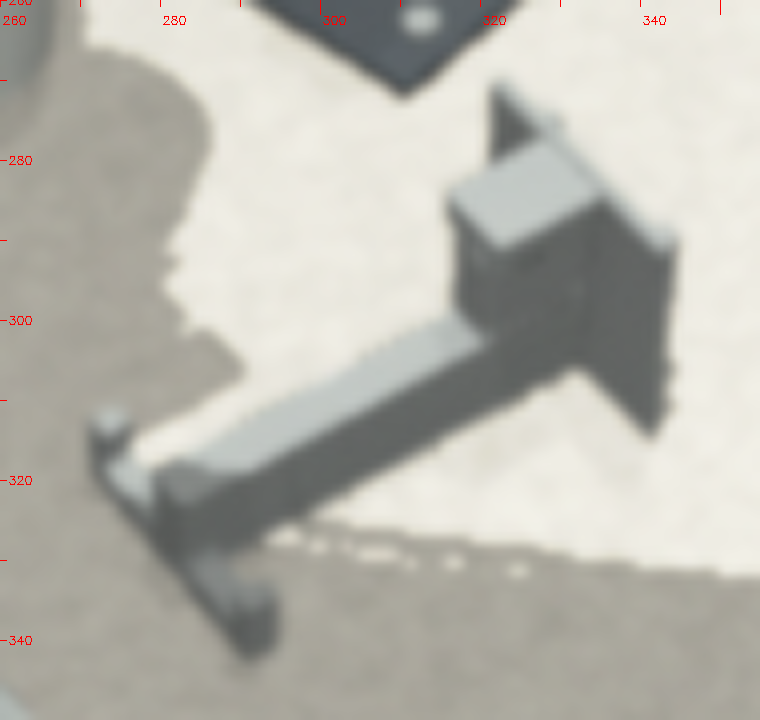

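Run:
```python
from h import *
yaw=np.radians(-98.5);bx=np.array([np.cos(yaw),np.sin(yaw),0]);by=np.array([-bx[1],bx[0],0]);P=np.array([458.2,37,0])
loc=lambda q:np.c_[(q-P)@bx-26,(q-P)@by,q[:,2]]   # assumed bracket frame if pad centre exactly at P
print('top: pad',loc(onz('top',[(288.5,276),(286,290.5),(306.8,278.5),(304.5,293.5)],90)))
print('top: arm edges',loc(onz('top',[(247,272),(286.5,279),(244,280.3),(285.5,287.5)],40)))
print('top: plate strip ends',loc(onz('top',[(311.3,265),(313.3,266),(303.8,308),(306.3,308.3)],90)))
print('top: tail rear?',loc(onz('top',[(243,254.5),(234,295)],26)))
print('side: pad',loc(onz('side',[(328.5,277.5),(335,285),(315.5,285),(321.5,291.2)],90)))
print('side: plate',loc(onz('side',[(321.5,270.3),(342.5,290)],90)), loc(onz('side',[(340.8,314.5)],0)))
for n,a,b in(('padLt',(315.5,285),(288.5,276)),('padLb',(321.5,291.2),(286,290.5)),('padRb',(335,285),(304.5,293.5))):
    p,e=tri(a,b);print(n,p,e,loc(p[None]))
```

```text
top: pad [[-42.57  13.19  90.  ]
 [-42.51 -16.4   90.  ]
 [ -5.22  14.3   90.  ]
 [ -4.73 -16.18  90.  ]]
top: arm edges [[-136.19    9.04   40.  ]
 [ -50.07    8.33   40.  ]
 [-139.29   -9.46   40.  ]
 [ -49.05   -9.8    40.  ]]
top: plate strip ends [[ -0.81  42.72  90.  ]
 [  3.53  41.38  90.  ]
 [ -1.25 -44.95  90.  ]
 [  3.79 -44.72  90.  ]]
top: tail rear? [[-154.43   45.64   26.  ]
 [-157.5   -44.04   26.  ]]
side: pad [[ -6.99  12.39  90.  ]
 [ -9.22 -17.12  90.  ]
 [-48.69  10.83  90.  ]
 [-48.83 -14.17  90.  ]]
side: plate [[ -6.37  42.57  90.  ]
 [ -4.32 -40.88  90.  ]] [[ -6.16 -43.53   0.  ]]
padLt [475.16  52.83  83.55] 2.8126557875467255 [[-44.17  14.44  83.55]]
padLb [446.89  57.93  86.96] 6.12083568097488 [[-45.03 -14.28  86.96]]
padRb [440.16  19.36  85.95] 2.644252475848672 [[ -5.89 -15.24  85.95]]
```

The top view measures the bracket at yaw −98.5° and within about 1 mm laterally of the grip line, which confirms the pose. Along y, the top and side cameras err in opposite senses by about 3 mm. I'll regrasp at the arm and bring it in front of the stand.

```bash
cat >> h.py <<'E'
SY=5.42; SO=np.array([611.5,-104.3,0.])   # stand estimate
def S(p,so=None): 
    a=np.radians(SY); p=np.asarray(p,float); R=np.array([[np.cos(a),-np.sin(a),0],[np.sin(a),np.cos(a),0],[0,0,1]])
    return (SO if so is None else so)+p@R.T
E
python3 - <<'E'
from h import *
q=dq(171.5)
bot.move_ptp([469,109.2,120],q); bot.move_gripper(50); 
bot.line_to([469,109.2,5],120); st('down')
bot.move_gripper(10,60); st('grip')
bot.line_to([469,109.2,100],100); st('lift'); 
bot.move_ptp(S([-185,0,93]),dq(SY-90)); st('pre'); print(bot.read_state()['joint_pos'])
cv2.imwrite('pics/side4.png',bot.camera('side')[:,:,::-1]);cv2.imwrite('pics/top4.png',bot.camera('top')[:,:,::-1])
s=cv2.imread('pics/side4.png')[:,:,::-1];t=cv2.imread('pics/top4.png')[:,:,::-1]
crop(s,250,170,380,290,6,'pics/s6.png');crop(t,310,150,430,270,6,'pics/t6.png')
E
```

```text
down t 15.38 tcp [469.4  109.45   5.51] F [0.13 0.13 0.52] w 50.3
grip t 16.01 tcp [469.13 109.3    5.18] F [-0.35 -0.59  3.  ] w 17.8
lift t 17.11 tcp [468.44 108.93  99.28] F [-0.82 -0.02 -5.42] w 17.7
pre t 19.07 tcp [ 427.36 -121.64   92.93] F [ 0.28 -0.18 -5.45] w 17.4
[ 0.17  0.12 -0.66  0.   -0.79  1.5 ]
```

View pics/t6.png

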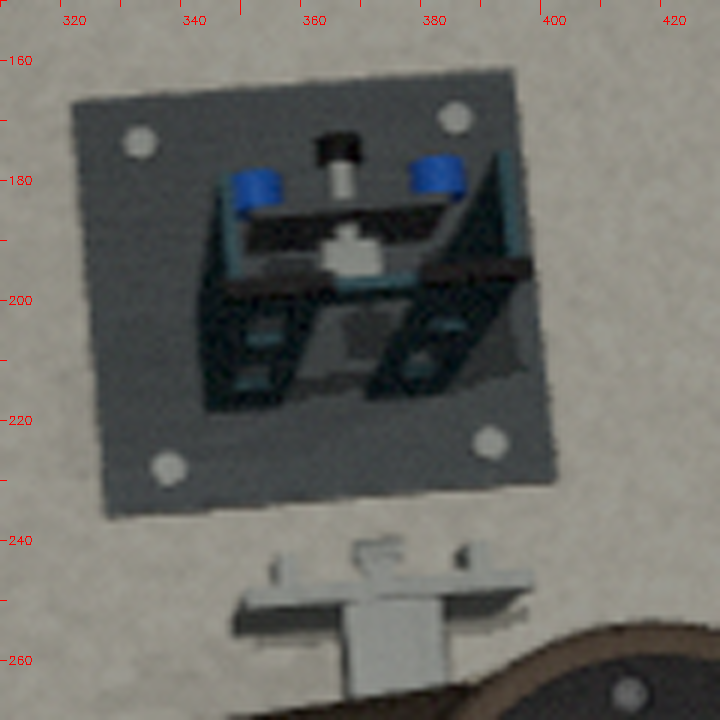

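View pics/side4.png

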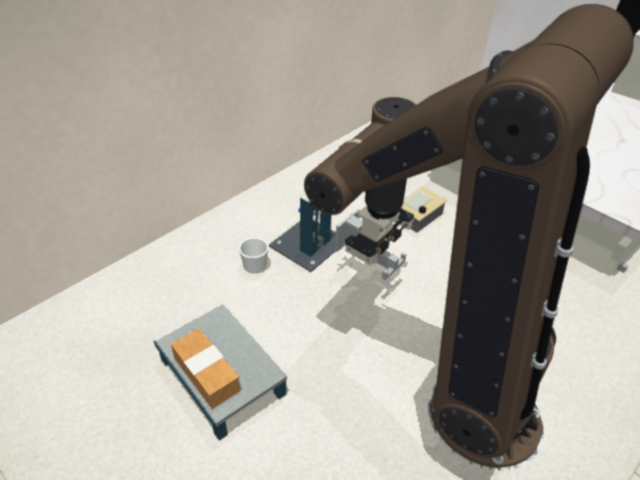

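View pics/s6.png

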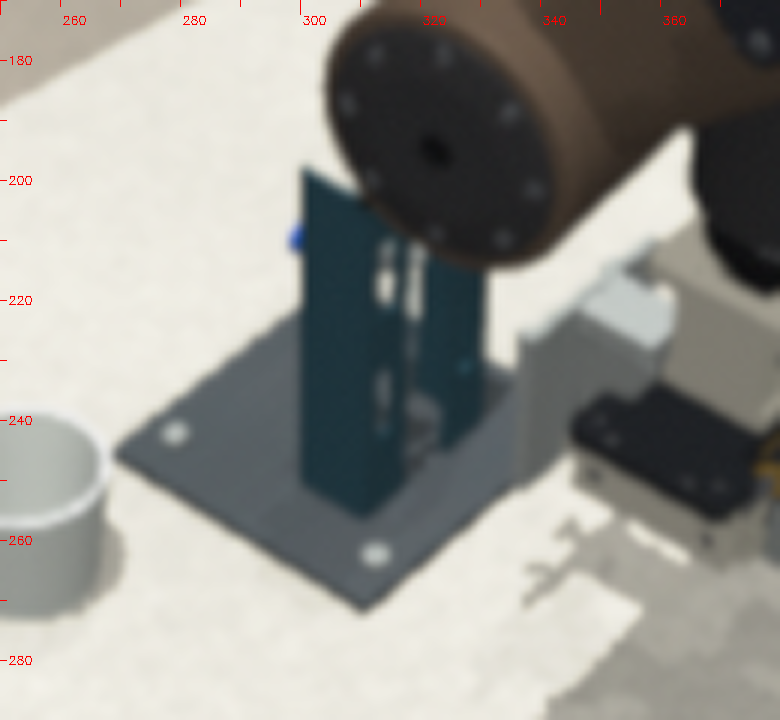

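```bash
python3 - <<'E'
from h import *
a=np.radians(SY);R=np.array([[np.cos(a),-np.sin(a),0],[np.sin(a),np.cos(a),0],[0,0,1]])
T=np.array([427.36,-121.64,0]); 
B=lambda p:T+np.array([0,0,88])+(np.array(p,float)+[100,0,0])@R.T
print('pred bracket top: plate top front L/R, bottom L/R, claws tips, pad rear corners')
pts=[(-6,45,90),(-6,-45,90),(0,45,90),(0,-45,90),(-6,45,0),(-6,-45,0),(11,30,78),(11,-30,78),(-46,15,90),(-46,-15,90)]
print(proj('top',B(pts))); print('side',proj('side',B(pts)))
for so in (SO,np.array([611,-107.6,0])):
  print('stand',so); sp=[(0,45,206),(0,-45,206),(0,15,206),(0,-15,206),(0,45,8),(0,15,8),(0,-15,8),(0,-45,8),(0,30,150),(0,-30,150),(0,30,75)]
  print(np.c_[proj('top',S(sp,so)),proj('side',S(sp,so))])
E
python3 - <<'E'
import sys; sys.path.insert(0,'.')
from h import *
import cv2
t=cv2.imread('pics/top4.png')[:,:,::-1]
t=cv2.convertScaleAbs(t,alpha=2.2)
crop(t,335,170,410,265,8,'pics/t7.png')
E
```

```text
pred bracket top: plate top front L/R, bottom L/R, claws tips, pad rear corners
[[350.21 250.93]
 [398.77 247.07]
 [349.93 247.7 ]
 [398.44 243.85]
 [347.73 255.85]
 [391.63 252.36]
 [357.05 242.  ]
 [388.89 239.49]
 [368.42 271.3 ]
 [384.71 269.98]]
side [[339.05 226.5 ]
 [360.27 209.11]
 [337.18 225.46]
 [358.42 208.14]
 [337.44 251.94]
 [357.87 234.43]
 [337.21 224.13]
 [351.32 212.66]
 [358.87 227.43]
 [365.89 221.48]]
stand [ 611.5 -104.3    0. ]
[[346.76 199.27 311.67 202.84]
 [396.2  195.51 333.47 186.5 ]
 [363.29 198.   319.1  197.27]
 [379.77 196.75 326.36 191.83]
 [342.48 219.11 310.65 257.46]
 [355.83 218.08 317.47 251.79]
 [369.15 217.04 324.15 246.24]
 [382.44 216.02 330.69 240.8 ]
 [353.1  205.19 315.   216.46]
 [384.   202.82 329.18 205.49]
 [350.88 212.76 314.5  237.2 ]]
stand [ 611.  -107.6    0. ]
[[348.59 199.57 312.72 202.37]
 [398.02 195.81 334.46 186.05]
 [365.11 198.3  320.13 196.81]
 [381.59 197.05 327.38 191.37]
 [343.96 219.36 311.61 256.97]
 [357.3  218.32 318.42 251.32]
 [370.62 217.29 325.08 245.77]
 [383.91 216.26 331.61 240.35]
 [354.81 205.47 316.02 215.99]
 [385.7  203.1  330.16 205.04]
 [352.45 213.02 315.48 236.72]]
```

View pics/t7.png

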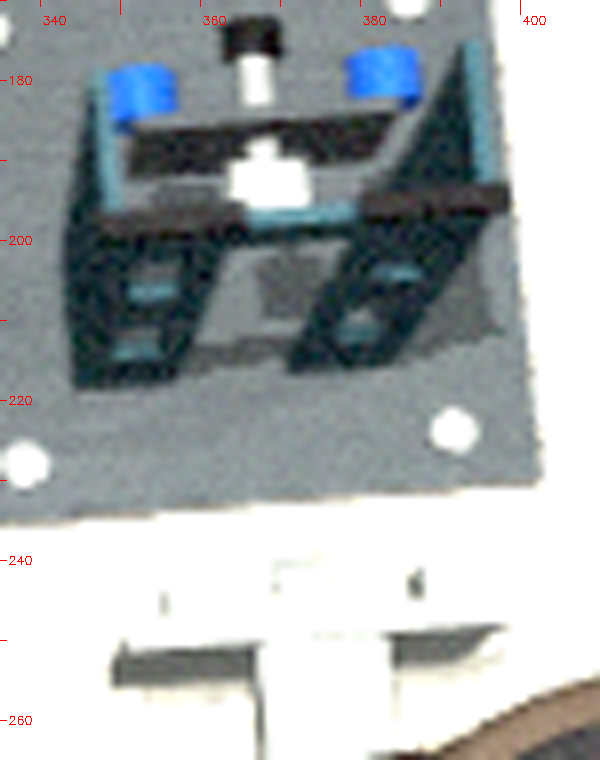

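In the top view the held bracket's plate top runs from (350.5,250.5) to (399,247). I predicted (350.2,250.9) to (398.8,247.1), so the top camera is good here. The stand's upright edges fit y ≈ −107.6. The side view disagrees by a few mm, so I'll close in and compare the plate directly with the uprights.

```bash
sed -i 's/SO=np.array(\[611.5,-104.3,0.\])/SO=np.array([611.,-106.5,0.])/' h.py
python3 - <<'E'
from h import *
bot.line_to(S([-128,0,93]),100); bot.pause(0.2); s=st('near')
cv2.imwrite('pics/side5.png',bot.camera('side')[:,:,::-1]);cv2.imwrite('pics/top5.png',bot.camera('top')[:,:,::-1])
s=cv2.imread('pics/side5.png')[:,:,::-1];t=cv2.imread('pics/top5.png')[:,:,::-1]
crop(s,270,170,370,270,7,'pics/s8.png');crop(cv2.convertScaleAbs(t,alpha=1.7),335,170,415,240,9,'pics/t8.png')
E
```

```text
near t 20.09 tcp [ 483.03 -118.64   93.11] F [-0.51  0.29 -4.44] w 17.7
```

View pics/t8.png

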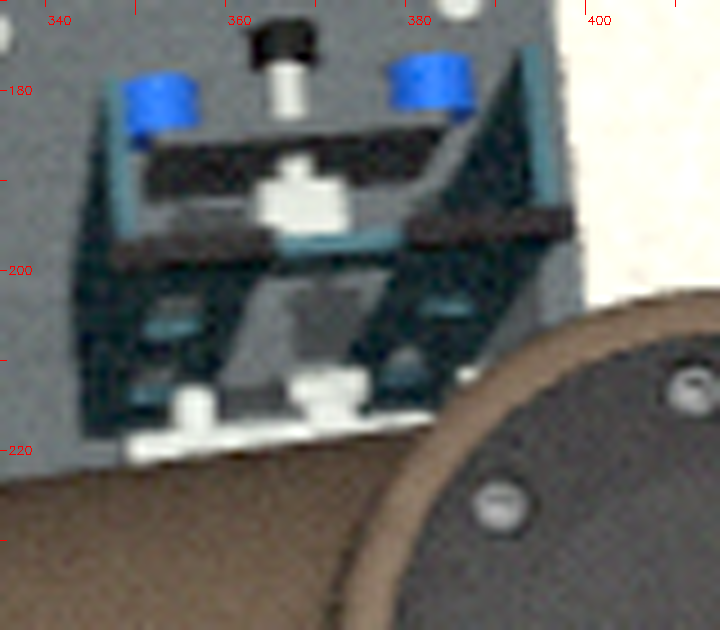

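View pics/s8.png

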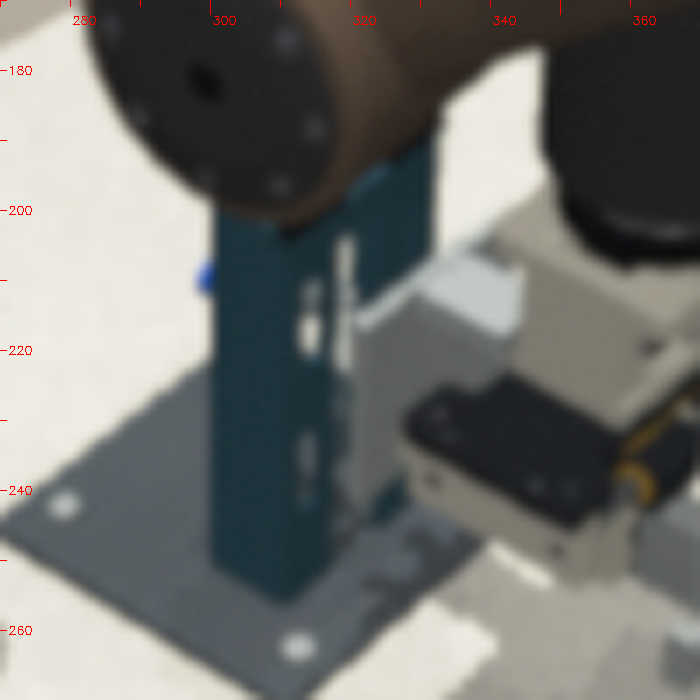

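Run:
```python
from h import *
a=np.radians(SY);R=np.array([[np.cos(a),-np.sin(a),0],[np.sin(a),np.cos(a),0],[0,0,1]])
T=np.array([483.03,-118.64,0]); 
for dx in(0,3):
  B=lambda p:T+np.array([0,0,88])+(np.array(p,float)+[100+dx,0,0])@R.T
  pts=[(8,30,78),(8,-30,78),(12,8,66),(12,-8,66),(0,45,90),(11,30,78),(-6,45,90)]
  print(dx,proj('top',B(pts)).round(1).tolist()); print('side',proj('side',B([(0,45,90),(0,45,0),(-46,15,90),(-6,15,90)])).round(1).tolist())
```

```text
0 [[355.8, 214.3], [387.3, 211.9], [366.6, 212.6], [374.9, 211.9], [348.5, 217.9], [355.6, 212.7], [348.8, 221.1]]
side [[320.7, 215.6], [319.9, 241.0], [342.0, 217.5], [329.8, 210.9]]
3 [[355.6, 212.7], [387.2, 210.3], [366.4, 211.0], [374.7, 210.4], [348.4, 216.3], [355.5, 211.2], [348.7, 219.5]]
side [[319.8, 215.1], [319.0, 240.5], [341.0, 217.0], [328.9, 210.4]]
```

The claws sit at columns 356.6 and 387.2 in the top view, mid about 371.9, predicted 371.6. The upright midline there agrees with the bracket to within about 0.5 mm laterally. I'm inserting in small steps while watching the force.

Run:
```python
from h import *
a=np.radians(SY); ux=np.array([np.cos(a),np.sin(a),0]); uy=np.array([-ux[1],ux[0],0])
F0=bot.read_state()['contact_force']
x=-128
for x in [-120,-116,-113,-110,-108,-106,-104,-102,-101,-100,-99,-98,-97,-96]:
    bot.line_to(S([x,-0.3,93]),30 if x>-118 else 60)
    s=bot.read_state(); F=s['contact_force']-F0; p=(s['tcp_pos']-SO)@ux
    print(x,'act %.1f'%p,'Fx %.1f Fy %.1f Fz %.1f'%(F@ux,F@uy,F[2]),'M',s['moment'],round(s['t'],2))
    if F@ux<-5: break
```

```text
-120 act -119.4 Fx 0.0 Fy -0.5 Fz -1.1 M [-0.13  0.46  0.07] 20.48
-116 act -115.8 Fx -0.2 Fy -0.3 Fz -0.6 M [-0.18  0.4   0.02] 20.76
-113 act -112.8 Fx 0.5 Fy 0.2 Fz 0.2 M [-0.17  0.39 -0.  ] 21.01
-110 act -109.8 Fx 0.1 Fy -0.1 Fz -1.0 M [-0.12  0.39 -0.01] 21.26
-108 act -107.9 Fx 0.1 Fy 0.4 Fz 0.3 M [-0.1   0.4   0.01] 21.51
-106 act -105.9 Fx 0.2 Fy -1.1 Fz -1.0 M [-0.12  0.38 -0.03] 21.76
-104 act -103.9 Fx 0.0 Fy -0.6 Fz 0.2 M [-0.11  0.4   0.  ] 22.01
-102 act -101.8 Fx 0.3 Fy -0.1 Fz -0.8 M [-0.14  0.44 -0.  ] 22.26
-101 act -100.9 Fx 0.1 Fy -0.8 Fz 0.4 M [-0.11  0.44 -0.03] 22.51
-100 act -99.9 Fx 0.5 Fy 0.0 Fz 0.7 M [-0.13  0.41  0.02] 22.76
-99 act -98.9 Fx 0.5 Fy -0.5 Fz 0.4 M [-0.13  0.39 -0.03] 23.01
-98 act -98.3 Fx -1.5 Fy -0.8 Fz 0.6 M [-0.22  0.79  0.03] 23.26
-97 act -98.2 Fx -4.0 Fy -0.9 Fz 1.0 M [-0.28  1.9   0.15] 23.51
-96 act -98.2 Fx -8.4 Fy -0.7 Fz 1.5 M [-0.3   2.57  0.28] 23.76
```

Free travel ran past the claw-tip contact depth (−111). The stop at −98.2 fits the plate meeting the uprights, which means the claws are in. I'll check by picture.

Run:
```python
from h import *
bot.line_to(S([-98.8,-0.3,93]),30)
st()
s=bot.camera('side');t=bot.camera('top')
cv2.imwrite('pics/side6.png',s[:,:,::-1]);cv2.imwrite('pics/top6.png',t[:,:,::-1])
crop(s,270,170,370,270,7,'pics/s9.png');crop(cv2.convertScaleAbs(t,alpha=1.7),335,170,415,240,9,'pics/t9.png')
```

```text
t 24.01 tcp [ 513.3  -116.05   93.3 ] F [ 0.04 -0.93 -5.51] w 18.2
```

View pics/t9.png

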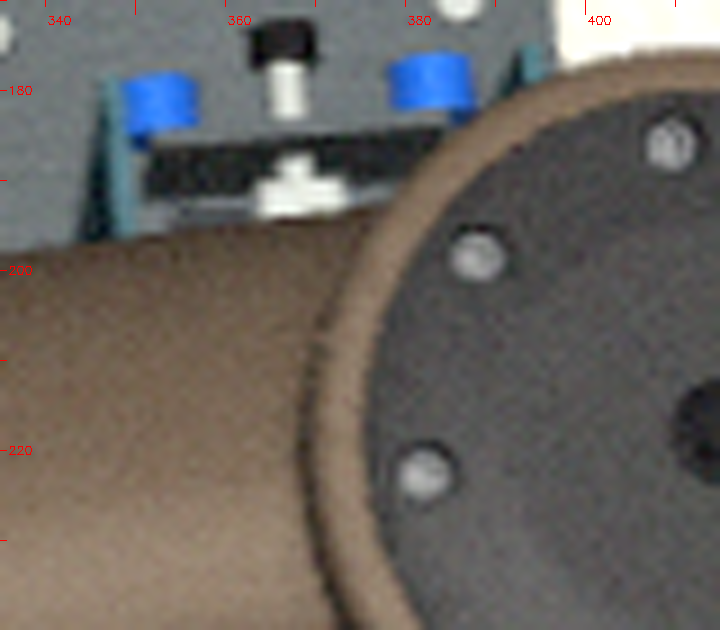

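View pics/s9.png

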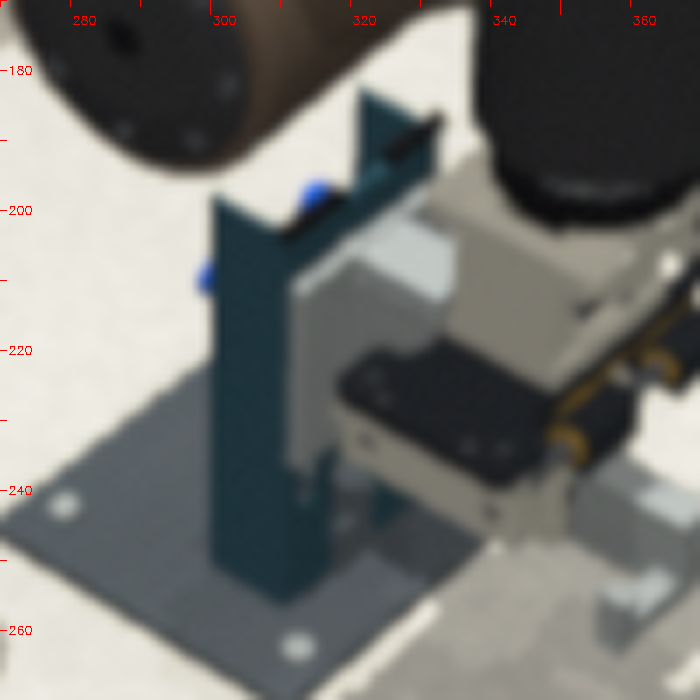

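The side view shows the plate flat against the uprights, its left edge (311,210)–(311,237) flush with the upright's edge and no claw showing, so the claws are in the slots. Next I'll lower it to hook.

Run:
```python
from h import *
a=np.radians(SY); ux=np.array([np.cos(a),np.sin(a),0]); uy=np.array([-ux[1],ux[0],0])
F0=bot.read_state()['contact_force']
for d in [4,7,9,10,11,12,13,14,15,16]:
    bot.line_to(S([-98.8,-0.3,93-d]),20)
    s=bot.read_state(); F=s['contact_force']-F0
    print(d,'z %.1f'%s['tcp_pos'][2],'Fx %.1f Fy %.1f Fz %.1f'%(F@ux,F@uy,F[2]),'M',s['moment'],round(s['t'],2))
    if F[2]>4: break
```

```text
4 z 88.8 Fx -0.3 Fy 2.1 Fz -0.1 M [-0.13  0.39 -0.01] 24.46
7 z 85.8 Fx 0.2 Fy 1.6 Fz -0.8 M [-0.17  0.41  0.  ] 24.76
9 z 83.9 Fx -0.2 Fy 1.1 Fz -1.6 M [-0.15  0.41  0.01] 25.01
10 z 82.9 Fx -0.5 Fy 1.5 Fz -0.8 M [-0.08  0.44 -0.  ] 25.26
11 z 81.9 Fx -2.5 Fy 1.3 Fz -0.8 M [-0.17  0.99  0.1 ] 25.51
12 z 80.9 Fx -4.3 Fy 1.1 Fz 1.6 M [-0.25  1.36 -0.01] 25.76
13 z 80.0 Fx -4.7 Fy 1.2 Fz 3.2 M [-0.3   1.35  0.  ] 26.01
14 z 78.9 Fx -5.4 Fy 2.0 Fz 4.2 M [-0.26  1.4   0.03] 26.26
```

The pin met the latch at 11–14 mm down, as described. I'm releasing and looking.

Run:
```python
from h import *
bot.move_gripper(45); st('rel'); 
bot.line_to(S([-99.5,-0.3,175]),120); bot.line_to(S([-120,-0.3,260]),200);st()
s=bot.camera('side');t=bot.camera('top')
cv2.imwrite('pics/side7.png',s[:,:,::-1]);cv2.imwrite('pics/top7.png',t[:,:,::-1])
crop(s,270,170,370,270,7,'pics/s10.png');crop(cv2.convertScaleAbs(t,alpha=1.7),325,170,415,270,6,'pics/t10.png')
```

```text
rel t 26.95 tcp [ 512.74 -116.11   79.03] F [0.14 0.67 0.31] w 44.9
 t 28.48 tcp [ 491.25 -118.05  259.64] F [-0.07 -0.43 -0.29] w 44.9
```

View pics/s10.png

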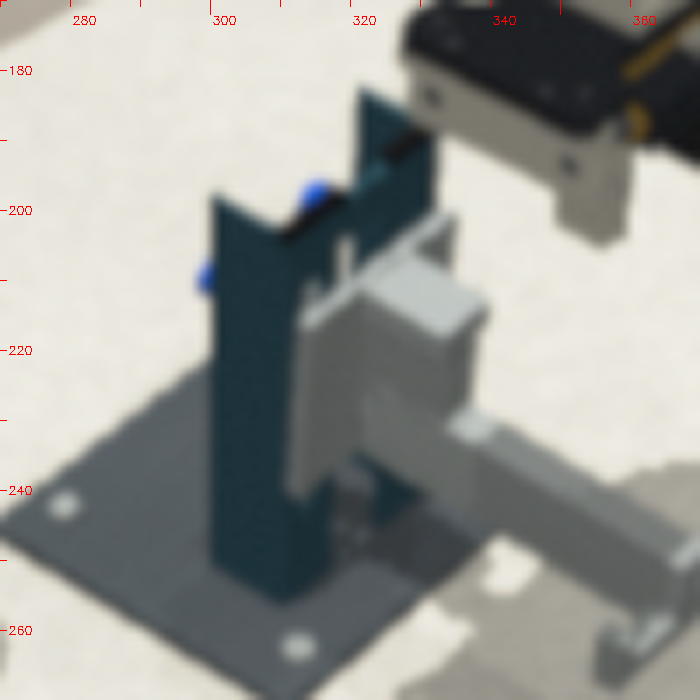

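View pics/t10.png

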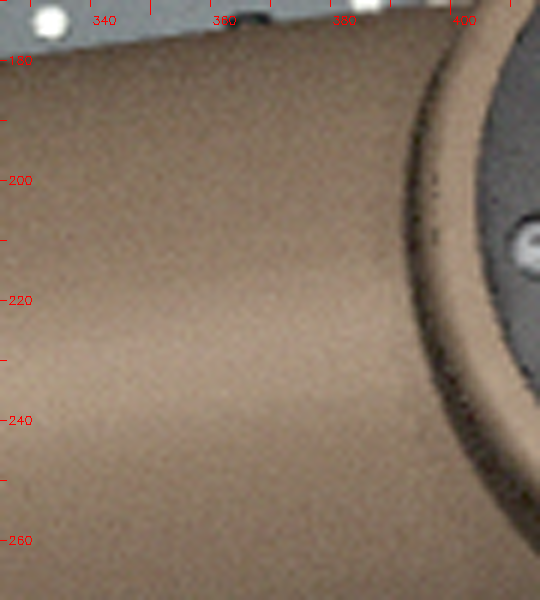

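The bracket hangs hooked in the side view, plate top (313,215)–(333,201), with a slight tail-down tilt from lip play. Now I'll press on the thumb pad with closed fingers.

Run:
```python
from h import *
a=np.radians(SY); ux=np.array([np.cos(a),np.sin(a),0]); uy=np.array([-ux[1],ux[0],0])
bot.move_gripper(0,20)
bot.line_to(S([-29,-0.3,200]),150); bot.line_to(S([-29,-0.3,172]),80); bot.pause(.2)
F0=bot.read_state()['contact_force'];st('above')
z=170
while z>=144:
    bot.line_to(S([-29,-0.3,z]),20)
    s=bot.read_state(); F=s['contact_force']-F0
    print(z,'z %.1f'%s['tcp_pos'][2],'Fx %.1f Fy %.1f Fz %.1f'%(F@ux,F@uy,F[2]),round(s['t'],2))
    if F[2]>28: break
    z-=1.5
```

```text
above t 31.05 tcp [ 582.47 -109.56  172.57] F [-0.44  0.49 -1.2 ] w 0.4
170 z 169.9 Fx 0.1 Fy -0.4 Fz 0.9 31.3
168.5 z 168.4 Fx 0.5 Fy 0.5 Fz 0.9 31.55
167.0 z 166.9 Fx 0.9 Fy -0.5 Fz 1.8 31.8
165.5 z 165.4 Fx 0.5 Fy -0.2 Fz 1.2 32.05
164.0 z 163.9 Fx 0.4 Fy -0.8 Fz 1.3 32.3
162.5 z 162.5 Fx 0.6 Fy 0.0 Fz 2.2 32.55
161.0 z 161.1 Fx 0.9 Fy -0.5 Fz 2.8 32.8
159.5 z 159.3 Fx 1.3 Fy -1.4 Fz 1.9 33.05
158.0 z 157.5 Fx 0.1 Fy -0.9 Fz 1.2 33.3
156.5 z 156.3 Fx -0.3 Fy -0.9 Fz 1.8 33.55
155.0 z 154.9 Fx 0.1 Fy -0.8 Fz 1.7 33.8
153.5 z 153.4 Fx 0.1 Fy -0.9 Fz 0.9 34.05
152.0 z 151.9 Fx 0.3 Fy 0.1 Fz 0.9 34.3
150.5 z 150.4 Fx 0.9 Fy -0.3 Fz 0.6 34.55
149.0 z 149.4 Fx 0.1 Fy -0.0 Fz 3.8 34.8
147.5 z 149.1 Fx -3.5 Fy 2.2 Fz 13.6 35.05
146.0 z 148.9 Fx -7.1 Fy 3.1 Fz 22.9 35.3
144.5 z 148.7 Fx -11.4 Fy 5.8 Fz 31.2 35.55
```

A hard stop came at z ≈ 149.4, with home expected at 150, and it held 31 N. I'll lift off and check the seat and the latch.

Run:
```python
from h import *
bot.line_to(S([-29,-0.3,152]),60); bot.line_to(S([-32,-0.3,260]),150)
bot.move_ptp([400,-480,330],dq(SY-90-40)); st()
s=bot.camera('side');t=bot.camera('top')
cv2.imwrite('pics/side8.png',s[:,:,::-1]);cv2.imwrite('pics/top8.png',t[:,:,::-1])
crop(s,270,170,370,270,7,'pics/s11.png');crop(cv2.convertScaleAbs(t,alpha=1.7),325,165,415,255,8,'pics/t11.png')
```

```text
t 38.23 tcp [ 400.64 -479.26  329.64] F [ 0.46  0.16 -0.57] w 0.8
```

View pics/s11.png

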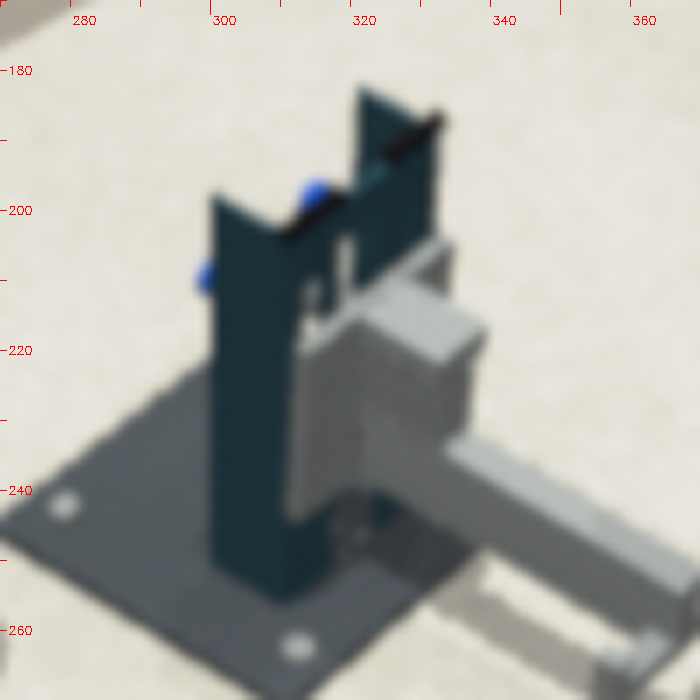

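View pics/t11.png

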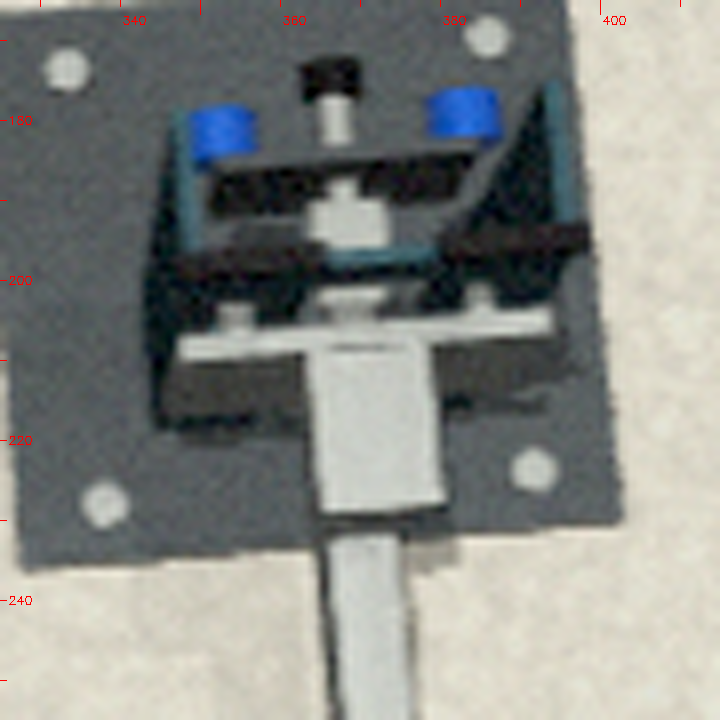

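View pics/top8.png

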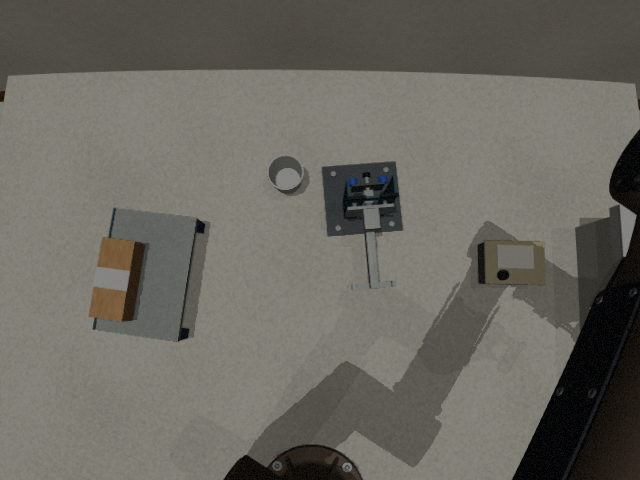

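Run:
```python
from h import *
s=cv2.imread('pics/side8.png')[:,:,::-1];t=cv2.imread('pics/top8.png')[:,:,::-1]
crop(s,290,190,390,285,8,'pics/s12.png');crop(t,335,180,410,300,6,'pics/t12.png')
pts=[(-6,45,90),(-6,-45,90),(0,45,90),(0,-45,90),(-6,45,0),(0,45,0),(-46,15,90),(-46,-15,90),(-160,45,26),(-160,-45,26),(-160,45,0),(-160,-45,0)]
a=np.radians(SY)
for tilt in(0,2,4):
  r=np.radians(tilt); p=np.array(pts,float); x,z=p[:,0].copy(),p[:,2].copy()
  p[:,0]=x*np.cos(r)-z*np.sin(r); p[:,2]=z*np.cos(r)+x*np.sin(r); p[:,2]+=60;p[:,0]+=1
  print(tilt); print(np.c_[np.array(pts),proj('top',S(p)),proj('side',S(p))].round(1))
```

```text
0
[[  -6.    45.    90.   346.7  208.6  313.5  219.8]
 [  -6.   -45.    90.   393.1  205.   334.8  203.3]
 [   0.    45.    90.   346.5  205.5  311.8  218.8]
 [   0.   -45.    90.   392.8  202.   333.   202.4]
 [  -6.    45.     0.   344.7  217.2  313.   244.6]
 [   0.    45.     0.   344.4  214.5  311.3  243.6]
 [ -46.    15.    90.   364.1  227.8  332.5  220.7]
 [ -46.   -15.    90.   379.7  226.6  339.6  215.1]
 [-160.    45.    26.   351.7  289.6  358.9  264.2]
 [-160.   -45.    26.   395.9  286.   379.   246. ]
 [-160.    45.     0.   351.   289.9  358.2  271.2]
 [-160.   -45.     0.   393.9  286.4  378.1  252.9]]
2
[[  -6.    45.    90.   346.9  210.2  314.5  220.4]
 [  -6.   -45.    90.   393.2  206.6  335.7  203.9]
 [   0.    45.    90.   346.6  207.1  312.7  219.4]
 [   0.   -45.    90.   392.9  203.6  333.9  202.9]
 [  -6.    45.     0.   344.7  217.3  313.   244.6]
 [   0.    45.     0.   344.4  214.5  311.3  243.6]
 [ -46.    15.    90.   364.2  229.5  333.4  221.7]
 [ -46.   -15.    90.   379.7  228.3  340.5  216. ]
 [-160.    45.    26.   351.6  290.1  359.   265.9]
 [-160.   -45.    26.   395.5  286.5  379.1  247.6]
 [-160.    45.     0.   350.8  290.   358.   272.6]
 [-160.   -45.     0.   393.5  286.5  377.9  254.4]]
4
[[  -6.    45.    90.   347.   211.8  315.4  221. ]
 [  -6.   -45.    90.   393.4  208.3  336.6  204.5]
 [   0.    45.    90.   346.7  208.8  313.6  219.9]
 [   0.   -45.    90.   393.1  205.2  334.8  203.4]
 [  -6.    45.     0.   344.7  217.3  313.   244.7]
 [   0.    45.     0.   344.4  214.5  311.3  243.6]
 [ -46.    15.    90.   364.3  231.3  334.3  222.7]
 [ -46.   -15.    90.   379.8  230.   341.3  217. ]
 [-160.    45.    26.   351.4  290.4  359.   267.5]
 [-160.   -45.    26.   395.1  286.9  379.1  249.2]
 [-160.    45.     0.   350.6  289.9  357.8  274.1]
 [-160.   -45.     0.   393.1  286.4  377.6  255.8]]
```

View pics/s12.png

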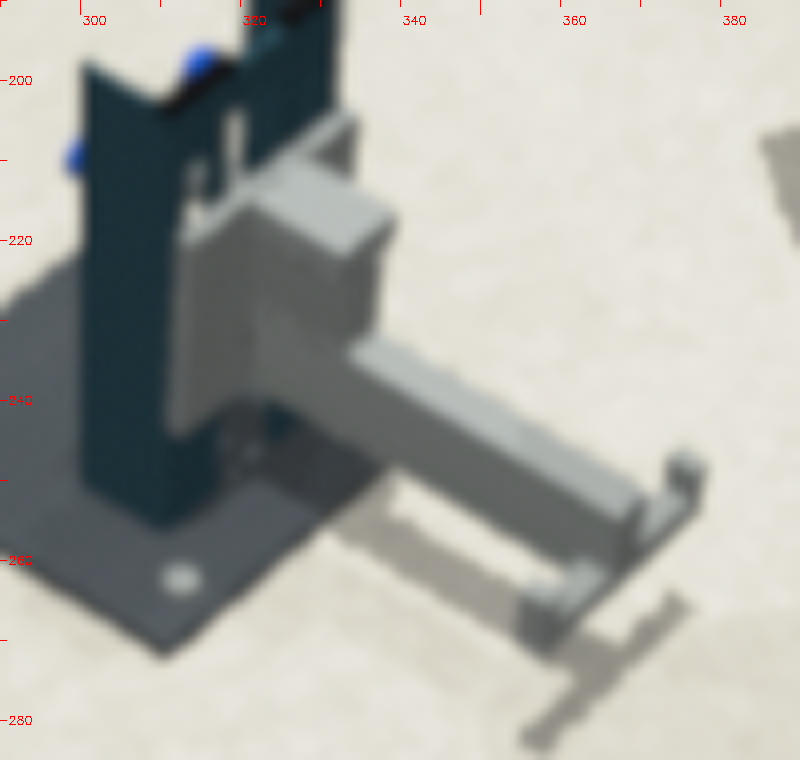

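View pics/t12.png

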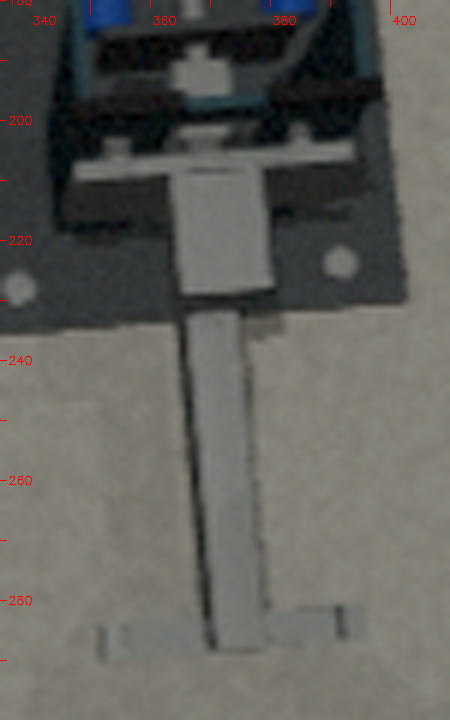

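Run:
```python
from h import *
for f in('top0','top4','top5','top8'):
    g=cv2.imread(f'pics/{f}.png',0).astype(np.float32)
    r=g[165:185,358:376]; w=np.clip(60-r[8:14,0:18]*0,0,1)
    # vertical profile through the plunger/latch column
    print(f,g[168:205,364:371].mean(1).astype(int).tolist())
a=cv2.imread('pics/top5.png',0)[172:188,362:371].astype(np.float32);b=cv2.imread('pics/top8.png',0)[172:188,362:371].astype(np.float32)
print('shift stem',cv2.phaseCorrelate(a,b,cv2.createHanningWindow(a.shape[::-1],cv2.CV_32F)))
```

```text
top0 [52, 53, 53, 52, 24, 19, 17, 18, 19, 65, 74, 76, 76, 76, 78, 57, 52, 23, 12, 39, 60, 67, 102, 107, 108, 109, 110, 89, 55, 44, 23, 16, 20, 46, 45, 41, 40]
top4 [62, 65, 66, 64, 34, 23, 21, 21, 25, 80, 90, 91, 91, 91, 91, 69, 63, 28, 22, 47, 76, 79, 118, 127, 127, 129, 129, 106, 66, 54, 28, 16, 26, 58, 55, 52, 49]
top5 [65, 67, 67, 68, 35, 23, 23, 26, 24, 84, 94, 95, 95, 95, 96, 73, 66, 31, 22, 49, 77, 84, 124, 131, 133, 133, 134, 111, 68, 59, 32, 21, 31, 60, 57, 55, 52]
top8 [52, 53, 53, 53, 28, 18, 16, 17, 18, 68, 77, 77, 76, 75, 76, 58, 52, 24, 18, 38, 61, 66, 100, 108, 109, 110, 109, 89, 54, 47, 24, 11, 35, 93, 92, 72, 70]
shift stem ((0.4515372965961051, 0.007830814636973216), 0.9500930592831638)
```

The plunger and latch profile match the rest position, with a shift of 0.008 px along the travel, so the latch is out while the bracket sits home. One last check on the bystanders, then I'll hand in.

Run:
```python
from h import *
A=cv2.imread('pics/top0.png',0).astype(np.float32);t=bot.camera('top');B=cv2.cvtColor(t,cv2.COLOR_RGB2GRAY).astype(np.float32)
for n,(x0,y0,x1,y1) in dict(cup=(262,150,312,202),meter=(472,232,552,292)).items():
    p=A[y0:y1,x0:x1];print(n,cv2.phaseCorrelate(p,B[y0:y1,x0:x1].copy(),cv2.createHanningWindow(p.shape[::-1],cv2.CV_32F)))
st(); print(bot.close_job())
```

```text
cup ((-0.02402045610933712, 0.029383402511665935), 0.9866735725049619)
meter ((-0.10074397497242416, 0.011143921480972097), 0.8822273429234823)
 t 38.38 tcp [ 400.83 -479.19  329.83] F [0.17 0.47 0.25] w 1.0
the job is handed in; nothing more can be done
None
```

The bracket is hooked into the upper slots and pressed home, with the latch out over its pin as far as I can tell. I handed the job in at 38.4 s with the robot clear. I drew it out by the thumb pad, stood it on the open bench and let go. Then I regrasped it by the arm, hooked both claws, let go again and pressed the thumb pad.

**Checks that agreed**
- **Seat:** the press met a hard stop at TCP z of about 149.4 mm, where home is 150, and held 31 N. Both views fit the home pose to about 2 mm.
- **Latch:** in the top view its plunger sits where it was at the start, with no measurable shift along its travel.
- **Cup and meter:** both moved by 0.1 px or less in the top view since the first picture.

**Checks that disagreed**
- **Cameras:** the two views put the stand about 6 mm apart in y. I trusted the top view, after checking it against the held bracket.
- **Press force:** I read only about 2–3 N between steps on the way down, below the stated 5–15 N. I only sampled it after each step.
- **Tilt:** the bracket rests about 2° tail-down, which fits the 2 mm of play in the claws.
- **Lock not tested:** I did not pull up on the bracket to prove the latch holds it.

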